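# Find the hidden catch of the dishwasher-tablet box

## Task

The child-safe box of dishwasher tablets is locked by a concealed catch: one of the four identical flush tiles in its front panel gives under a light press, the other three are solid. Feel along the tiles with the fingertips to find the one that gives, push it fully in so that the lid springs open, then take the hand away and leave the lid open. Only press, never hard, do not pry the lid, and neither pick up nor shift the mug, the tin and the spice jar beside the box.

Things in the scene. Friction and masses are not known exactly. Their poses are not given: they have to be found in the camera images.
- box: White box fixed to the worktop, 190 (x) x 200 (y) x 90 (z) mm. Origin: centre of its underside, on the worktop; z up, x from the front panel towards the lid's hinge (away from the robot), y along the row of tiles. The front 70 mm of its top (x -95 to -25 mm) is the level panel; behind it lies the wooden lid, level with the panel when shut.
- panel (a point): Centre of the panel's top face, 90 mm above the worktop, at x = -60 mm, y = 0 of the box. Its axes are those of the box. Four white square tiles, 44 x 44 mm, lie in one row along y, flush with the panel, 2 mm apart: their centres are at y = -69, -23, +23 and +69 mm from this point. They look alike. Three are rigid; one (which one changes from start to start) is the catch, and moves straight down 6 mm.
- catch (a joint): Travel of the catch tile in m: 0 flush, 0.006 fully in. It starts to give at about 1.5 N and is fully in at about 4.5 N; the lid's bolt is free from about 0.004; it springs back up when let go.
- lid (a joint): Opening of the lid in rad: 0 shut, 1.15 fully open. The hinge is the far edge of the box. Once unlocked a weak spring swings it up to 1.15 in about a second and holds it there; a hand in its way merely holds it up until it leaves.
- lid_edge (a point): Middle of the lid's free front edge, top face; the lid is 118 mm deep (hinge to edge), 200 mm wide and 8 mm thick. When shut the edge is 36 mm behind the tiles' centre line.
- mug: Striped mug, 84 mm wide (112 mm with the handle), 89 mm high, standing loose about 75 to 85 mm off the box's right (-y) side, measured to its origin at the centre of its underside. To be left alone.
- tin: Low round tin, 86 mm diameter, 40 mm high, standing loose about 60 mm off the box's left (+y) side, level with the panel. Origin: centre of its underside. To be left alone.
- spice_jar: Spice jar, 46 mm diameter, 106 mm high, standing loose about 55 mm off the box's left (+y) side, level with the lid. Origin: centre of its underside. To be left alone.

How it is judged:
By the outcome, as a careful person would: the job done as asked, in the order asked, and still so for the second after the job is handed in, with the robot touching nothing.
It also fails if it takes over 42 s, if anything falls off the work surface, if the arm or the gripper's body presses on something with over 40 N, if the wrist force passes 120 N, or if a joint passes its speed limit or range.

## Robot

A 7-joint arm with a two-finger parallel gripper is mounted at the origin on a cart in front of the work surface, level with it; the furniture and walls round the work are solid. World frame = base frame: x ahead of the robot, y to its left, z up, the work surface at z = 0. Lengths are in m, angles in rad, forces in N, time in s.
With the tool pointing down it reaches from about 0.35 to 0.9 m from the base axis. Payload 8.1 kg.
Tool frame: the origin (TCP) lies at the very end of the fingers, on their centre line; the grasp point (between the pads) lies 19 mm behind it; z points along the fingers, y is the line along which they close (so a half turn about z gives the same grasp; the last joint's range is limited). The gripper opens to 92 mm and grips with 3 to 60 N. Pads are 19 mm wide; open, the fingers measure 130 mm over their backs; the gripper's body (75 mm by 190 mm) begins 47 mm behind the grasp point.
Start: joints at [-1.391, 0.434, 0.025, 1.573, -0.012, 1.134, -0.075], TCP at [0.174, 0.6, 0.227] pointing down, gripper open.
Joint ranges: [-2.62, 2.62], [-0.44, 2.09], [-1.27, 1.32], [0.08, 2.57], [-1.32, 4.46], [0.12, 2], [-2.74, 2.74]. Speed limits (rad/s): [2.22, 2.22, 3.01, 3.01, 3.14, 3.14, 3.14].

## Interface

Orientations are given as a rotation vector (axis times angle).
In Python, from cell import arm gives the robot as it stands.
- The arm moves only by the tool jog_arm, never from a script. Its argument "rows" is a list of rows, each a list of 3 entries, a list of its own where there are three numbers: the shift along the world's x, y, z in cm, then the turn, a rotation vector about the world's x, y, z in degrees, then the opening, from 0 (shut) to 1 (fully open). A call has 1 to 8 rows; each row is the pose to reach, as a shift and turn from the pose commanded when the call began; what a row does not reach only later rows make up. A row lasts 1/8 s, in which the tool goes at most 62.5 mm and 10.7 degrees, less where a joint would pass 70% of its speed; a pose out of reach is approached as far as the arm can. A call with a gripper value outside its range is refused whole. The fingers move at their own pace and stop on an object; "newtons" is the grip in N (left out, the last holds). Time passes only in rows, so rows that repeat a pose let the fingers close. It gives the time, the measured TCP pose, the force, the opening and the grip force at its end, in the units of the state.
- arm.observe(): the state, without advancing time (a new reading comes with each control period).
- arm.get_image(name): name is "scene" or "top"; returns a dict with "img" (420x560x3 uint8, red, green, blue), "depth" (420x560 float32, m along the optical axis (not along the pixel's ray), 0 where there is no reading), "fx", "fy", "cx", "cy" (pixels), "rvec" (rotation vector, rad) and "tvec" (3), from world to camera coordinates, as OpenCV has them. Camera axes: x right, y down, z forward; pixel columns grow to the right and rows downward; lengths in m; the calibration is good to about 2 mm. A picture is of the moment at which its call begins.
- arm.sign_off(): hands the job in; it is judged then, once.
The state is a dict: "clock": time; "joints": joint angles; "dq": joint speeds; "joint_efforts": joint torques, N m; "position": TCP position; "ee_rot": TCP orientation; "force": force on the tool from outside, world axes, zero at the start; "ft_torque": the same for the moment, N m; "width": opening from 0.0 (shut) to 1.0 (fully open); "gripper_force": force on a finger pad.
Only numpy, scipy, OpenCV 4.12 (cv2) and the standard library are available. Lean on these libraries where they do the work, as an engineer would, in place of code of your own. Each camera call takes 0.05 s, during which the arm holds its last target. There are 200 camera calls.

## Working session

There is one attempt and no reset: what is moved stays moved. The work goes in short steps, Python scripts to look and compute and a tool call to move; the robot and the scene stay as the last step left them, time stands still between calls to the robot, and variables do not carry over. Pictures are saved under pics/ and viewed, at most 10 in all, crops included, and the job is handed in when it is done.

Besides the shell and the picture viewer there is one more tool, called after "Call:" as name([rows], argument=value, ...), one row to a line, values as JSON. jog_arm: Moves the arm, as the interface text tells. Its arguments: {"type":"object","properties":{"rows":{"type":"array","items":{"type":"array"}},"newtons":{"type":"number"}},"required":["rows"]}

```bash
mkdir -p pics; cat > h.py <<'E'
from cell import arm
import numpy as np, cv2
def shot(cam,name):
    d=arm.get_image(cam); cv2.imwrite(f'pics/{name}.png',d['img'][:,:,::-1]); np.savez(f'pics/{name}.npz',**d); return d
def cloud(d):
    z=d['depth']; v,u=np.indices(z.shape)
    p=np.stack([(u-d['cx'])/d['fx']*z,(v-d['cy'])/d['fy']*z,z],-1)
    R=cv2.Rodrigues(np.array(d['rvec'],float))[0]
    return (p-np.array(d['tvec']).ravel())@R
E
python3 - <<'E'
from h import *
d=shot('top','t0'); s=shot('scene','s0'); print(arm.observe())
p=cloud(d); m=(d['depth']>0)&(abs(p[...,2]-.09)<.006)
n,l,st,c=cv2.connectedComponentsWithStats(m.astype('uint8'))
for i in range(1,n):
    if st[i][4]>800:
        q=p[l==i]; r=cv2.minAreaRect((q[:,:2]*1000).astype('float32')); print(st[i],r,q.mean(0))
cv2.imwrite('pics/both.png',cv2.resize(np.hstack([d['img'],s['img']])[:,:,::-1],(800,300)))
E
```

```text
{'clock': 0.1, 'joints': array([-1.39063177,  0.43513864,  0.02496963,  1.57400014, -0.01161612,
        1.13399186, -0.07507572]), 'dq': array([-0.00035777, -0.0016659 , -0.00014658, -0.0039362 , -0.00032407,
       -0.00010205,  0.00056102]), 'joint_efforts': array([ 2.67404561e-03, -6.69121885e+01,  9.87862945e-01, -3.15146971e+01,
       -6.05092524e-02,  3.74873355e-02,  4.48043318e-05]), 'position': array([0.17429867, 0.59973141, 0.22603482]), 'ee_rot': array([-4.42750124e-01, -3.11014958e+00,  2.18367223e-03]), 'force': array([-0.03898392, -0.29511413,  0.2729306 ]), 'ft_torque': array([ 0.00650606, -0.01452008, -0.02889292]), 'gripper_force': 0.0, 'width': 0.9995477885194047}
[ 223  183  110  106 8662] ((523.9669799804688, 18.881385803222656), (194.35629272460938, 200.36590576171875), 7.375110626220703) [0.52259492 0.01862559 0.08966402]
```

View pics/t0.png

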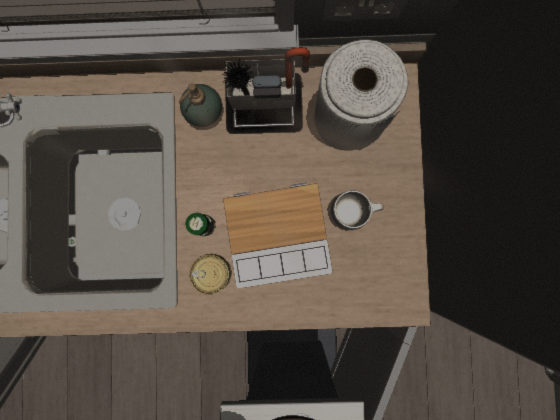

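View pics/s0.png

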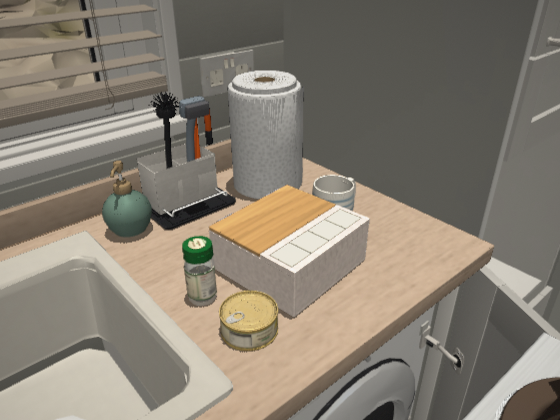

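The top view shows the wooden lid at about (275,218) and the tile row from (237,272) to (328,258). The tin is at (210,274), the jar at (198,224) and the mug at (352,210). The box is yawed about +7 to 8°.

```bash
python3 - <<'E'
from h import *
d=dict(np.load('pics/t0.npz')); p=cloud(d); im=d['img'].astype(int)
m=(abs(p[...,2]-.09)<.006)
for nm,mm in(('white',m&(im[...,0]-im[...,2]<25)),('lid',m&(im[...,0]-im[...,2]>40))):
    mm=cv2.morphologyEx(cv2.morphologyEx(mm.astype('uint8'),cv2.MORPH_CLOSE,np.ones((5,5))),cv2.MORPH_OPEN,np.ones((5,5)))
    n,l,st,c=cv2.connectedComponentsWithStats(mm); i=1+st[1:,4].argmax()
    q=p[l==i]; print(nm,st[i],cv2.minAreaRect((q[:,:2]*1000).astype('float32')),q.mean(0))
u=im[225:295,220:345].astype('uint8')[:,:,::-1]; cv2.imwrite('pics/crop.png',cv2.resize(u,None,fx=6,fy=6,interpolation=2))
for a in [(262,358),(0,0)]: pass
E
```

```text
white [ 232  240  100   48 3302] ((464.4525451660156, 11.498260498046875), (73.73513793945312, 199.72427368164062), 7.365793228149414) [0.46273705 0.01095173 0.09147003]
lid [ 224  184  102   70 5415] ((557.069091796875, 23.22431182861328), (117.82805633544922, 199.7342987060547), 7.32982873916626) [0.55626132 0.02296167 0.0930618 ]
```

View pics/crop.png

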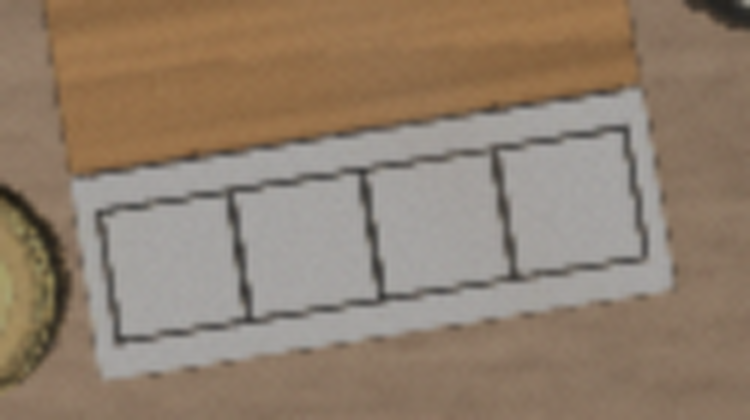

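The crop shows four tiles, with the row running from about (100,275) to (640,195), consistent with the depth fit. That puts the panel centre at about (0.463, 0.011) with a yaw of 7.4°. I'll press with the fingers shut and the closing line along the box's x. The hand leans back towards the robot to leave room for the lid.

Call:
jog_arm([
  [[2.5,-4.5,0.5],[0,0,-8],0],
  [[5.5,-9.5,0.5],[0,0,-16],0],
  [[8.5,-14.7,0.5],[0,0,-25],0],
  [[11.5,-20,0.5],[0,0,-33],0],
  [[14.5,-25,0.5],[0,0,-42],0],
  [[17.5,-30.5,0.5],[0,0,-50],0],
  [[20.5,-36,0.5],[0,0,-58],0],
  [[23.5,-41,0.5],[0,0,-66.4],0],
], newtons=20)

```text
clock: 1.1
position: [0.4099, 0.1881, 0.2318]
ee_rot: [-2.079, -2.355, -0.0]
force: [1.0, 0.7, -0.4]
width: 0.177
gripper_force: 0.0
```

```bash
python3 - <<'E'
from h import *
from scipy.spatial.transform import Rotation as R
o=arm.observe(); r=R.from_rotvec(o['ee_rot']).as_matrix(); print(o['clock'],o['position'],r.round(3),o['joints'].round(2),o['width'],o['force'])
print(np.degrees(np.arctan2(r[1,1],r[0,1])), -20*np.array([-.129,.992,0]))
E
```

```text
1.1 [0.40991572 0.18806522 0.23177264] [[-0.124  0.992  0.   ]
 [ 0.992  0.124  0.   ]
 [ 0.     0.    -1.   ]] [-0.93  0.14  0.44  2.   -0.07  1.02 -0.34] 0.17664521190663168 [ 0.99292059  0.6501252  -0.38054361]
7.108505155523304 [  2.58 -19.84  -0.  ]
```

Call:
jog_arm([
  [[2,-4,0],[0.9,-6.6,0],0],
  [[4,-8,0],[1.8,-13.2,0],0],
  [[6.1,-10.8,-2],[2.6,-19.8,0],0],
  [[6.1,-10.8,-6],[2.6,-19.8,0],0],
  [[6.1,-10.8,-9],[2.6,-19.8,0],0],
  [[6.1,-10.8,-10.5],[2.6,-19.8,0],0],
  [[6.1,-10.8,-10.5],[2.6,-19.8,0],0],
  [[6.1,-10.8,-10.5],[2.6,-19.8,0],0],
])

```text
clock: 2.1
position: [0.4707, 0.0822, 0.1273]
ee_rot: [1.906, 2.169, 0.383]
force: [0.8, 0.6, -0.2]
width: 0.007
gripper_force: 0.0
```

```bash
python3 - <<'E'
from h import *
o=arm.observe(); print(o['clock'],o['position'],o['ee_rot'],o['width'],o['force'])
a=shot('scene','s1')['img'][130:340,150:430]; b=shot('top','t1')['img'][170:310,180:380]
a=cv2.resize(a,(560,420)); b=cv2.resize(b,(240*2,420)) 
cv2.imwrite('pics/c1.png',cv2.resize(np.hstack([a,b])[:,:,::-1],(800,323)))
E
```

```text
2.1 [0.47071842 0.08219416 0.12725816] [1.90578834 2.16865247 0.38300816] 0.0067672808728225725 [ 0.82771119  0.5934964  -0.18262588]
```

View pics/c1.png

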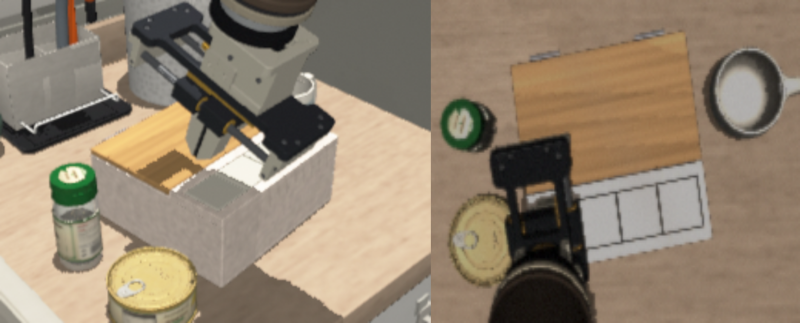

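The picture is too coarse to tell the fingertip layout, so I'll take a closer crop.

```bash
python3 - <<'E'
from h import *
d=dict(np.load('pics/s1.npz')); 
# project TCP and panel pts
R=np.array(d['rvec']);t=np.array(d['tvec'])
K=np.array([[d['fx'],0,d['cx']],[0,d['fy'],d['cy']],[0,0,1]],float)
q,_=cv2.projectPoints(np.array([[.4707,.0822,.1273],[.4541,.0795,.09],[.460,.0338,.09],[.466,-.0118,.09],[.4719,-.0574,.09]]),R,t,K,None);q=q[:,0];print(q)
im=d['img'][:,:,::-1].copy()[140:290,190:360]; im=cv2.resize(im,None,fx=4.5,fy=4,interpolation=2)
im=cv2.resize(d['img'][:,:,::-1][140:290,190:360],None,fx=4,fy=4,interpolation=2)
for a in q: cv2.circle(im,(int((a[0]-190)*4),int((a[1]-140)*4)),5,(0,0,255),2)
cv2.imwrite('pics/c2.png',im)
E
```

```text
[[281.15245413 228.68608666]
 [289.67965501 252.97273684]
 [308.59040963 240.14477463]
 [326.00611962 228.26960663]
 [342.21359038 217.27083144]]
```

View pics/c2.png

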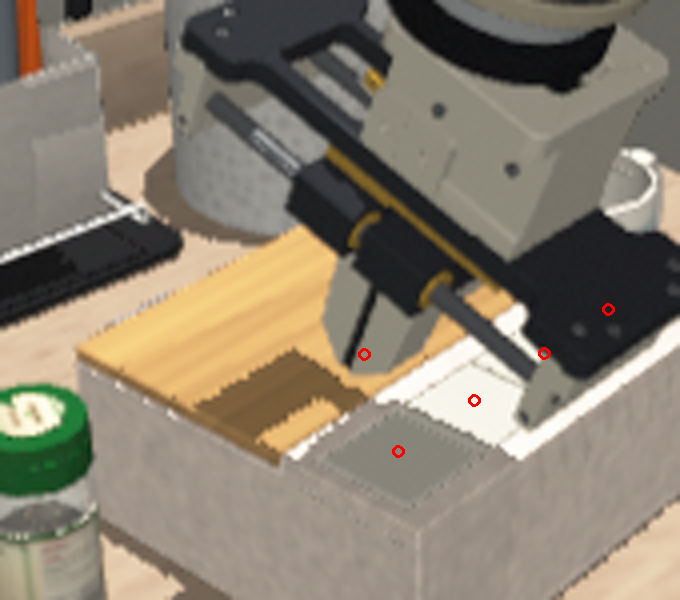

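Red circles are the projected TCP at (364,355) and the tile centres. The shut fingers hang over the +69 tile, and the gripper body is clear of everything. I'll lower onto it.

Call:
jog_arm([
  [[0,0,-1.2],[0,0,0],0],
  [[0,0,-2.2],[0,0,0],0],
  [[0,0,-2.7],[0,0,0],0],
  [[0,0,-2.7],[0,0,0],0],
])

```text
clock: 2.7
position: [0.4703, 0.082, 0.0995]
ee_rot: [1.906, 2.169, 0.382]
force: [0.8, -0.0, 0.5]
width: 0.004
gripper_force: 0.0
```

Call:
jog_arm([
  [[0,0,-0.1],[0,0,0],0],
  [[0,0,-0.2],[0,0,0],0],
  [[0,0,-0.2],[0,0,0],0],
])

```text
clock: 3.08
position: [0.4705, 0.0822, 0.0978]
ee_rot: [1.906, 2.169, 0.383]
force: [-0.6, -1.1, 0.0]
width: 0.002
gripper_force: 0.0
```

Call:
jog_arm([
  [[0,0,-0.1],[0,0,0],0],
  [[0,0,-0.1],[0,0,0],0],
])

```text
clock: 3.32
position: [0.4704, 0.0822, 0.0967]
ee_rot: [1.906, 2.169, 0.382]
force: [-0.4, -0.2, -0.3]
width: 0.004
gripper_force: 0.0
```

Call:
jog_arm([
  [[0,0,-0.1],[0,0,0],0],
  [[0,0,-0.1],[0,0,0],0],
])

```text
clock: 3.58
position: [0.4704, 0.0821, 0.0957]
ee_rot: [1.906, 2.169, 0.382]
force: [0.2, 0.1, -0.4]
width: 0.008
gripper_force: 0.0
```

Call:
jog_arm([
  [[0,0,-0.1],[0,0,0],0],
  [[0,0,-0.1],[0,0,0],0],
])

```text
clock: 3.82
position: [0.4704, 0.0822, 0.0947]
ee_rot: [1.906, 2.169, 0.382]
force: [-0.8, 0.1, -0.4]
width: 0.005
gripper_force: 0.0
```

Call:
jog_arm([
  [[0,0,-0.05],[0,0,0],0],
  [[0,0,-0.05],[0,0,0],0],
])

```text
clock: 4.08
position: [0.4704, 0.0822, 0.0942]
ee_rot: [1.906, 2.169, 0.382]
force: [0.1, 0.2, 0.7]
width: 0.005
gripper_force: 0.0
```

Call:
jog_arm([
  [[0,0,-0.05],[0,0,0],0],
  [[0,0,-0.05],[0,0,0],0],
])

```text
clock: 4.32
position: [0.4704, 0.0822, 0.0937]
ee_rot: [1.906, 2.169, 0.382]
force: [0.6, -0.1, -0.5]
width: 0.007
gripper_force: 0.0
```

Call:
jog_arm([
  [[0,0,-0.05],[0,0,0],0],
  [[0,0,-0.05],[0,0,0],0],
])

```text
clock: 4.58
position: [0.4704, 0.0822, 0.0932]
ee_rot: [1.906, 2.169, 0.382]
force: [-0.1, 0.3, 0.1]
width: 0.005
gripper_force: 0.0
```

Call:
jog_arm([
  [[0,0,-0.05],[0,0,0],0],
  [[0,0,-0.05],[0,0,0],0],
])

```text
clock: 4.82
position: [0.4704, 0.0821, 0.0927]
ee_rot: [1.906, 2.169, 0.382]
force: [-0.3, 0.2, 0.4]
width: 0.005
gripper_force: 0.0
```

Call:
jog_arm([
  [[0,0,-0.05],[0,0,0],0],
  [[0,0,-0.05],[0,0,0],0],
])

```text
clock: 5.08
position: [0.4704, 0.0821, 0.0922]
ee_rot: [1.906, 2.169, 0.382]
force: [-0.0, -0.1, -0.0]
width: 0.003
gripper_force: 0.0
```

Call:
jog_arm([
  [[0,0,-0.05],[0,0,0],0],
  [[0,0,-0.05],[0,0,0],0],
])

```text
clock: 5.32
position: [0.4704, 0.0822, 0.0917]
ee_rot: [1.906, 2.169, 0.382]
force: [0.1, 0.2, -0.9]
width: 0.005
gripper_force: 0.0
```

Call:
jog_arm([
  [[0,0,-0.05],[0,0,0],0],
  [[0,0,-0.05],[0,0,0],0],
])

```text
clock: 5.58
position: [0.4705, 0.0822, 0.0913]
ee_rot: [1.906, 2.169, 0.383]
force: [-1.9, -0.7, 4.4]
width: 0.004
gripper_force: 1.8
```

The +69 tile took 4.4 N within 0.5 mm, so it is rigid. Next is the +23 tile.

Call:
jog_arm([
  [[0,0,0.8],[0,0,0],0],
  [[-0.3,-2.4,0.8],[0,0,0],0],
  [[-0.5,-4.8,0.8],[0,0,0],0],
  [[-0.5,-4.8,0.3],[0,0,0],0],
  [[-0.5,-4.8,0.1],[0,0,0],0],
  [[-0.5,-4.8,0.05],[0,0,0],0],
  [[-0.5,-4.8,0.0],[0,0,0],0],
  [[-0.5,-4.8,0.0],[0,0,0],0],
])

```text
clock: 6.58
position: [0.4655, 0.0349, 0.0914]
ee_rot: [1.904, 2.17, 0.383]
force: [-2.2, 1.0, 3.1]
width: 0.008
gripper_force: 1.5
```

+23 reads 3.1 N at the same height, so it is rigid as well. Next is −23.

Call:
jog_arm([
  [[0,0,0.8],[0,0,0],0],
  [[0.3,-2.3,0.8],[0,0,0],0],
  [[0.6,-4.6,0.8],[0,0,0],0],
  [[0.6,-4.6,0.3],[0,0,0],0],
  [[0.6,-4.6,0.1],[0,0,0],0],
  [[0.6,-4.6,0.05],[0,0,0],0],
  [[0.6,-4.6,0.0],[0,0,0],0],
  [[0.6,-4.6,0.0],[0,0,0],0],
])

```text
clock: 7.58
position: [0.4713, -0.0111, 0.0913]
ee_rot: [1.905, 2.171, 0.383]
force: [-1.7, 0.1, 3.9]
width: 0.008
gripper_force: 2.0
```

Rigid too (3.9 N). That leaves the −69 tile.

Call:
jog_arm([
  [[0,0,0.8],[0,0,0],0],
  [[0.3,-2.3,0.8],[0,0,0],0],
  [[0.6,-4.6,0.8],[0,0,0],0],
  [[0.6,-4.6,0.3],[0,0,0],0],
  [[0.6,-4.6,0.1],[0,0,0],0],
  [[0.6,-4.6,0.05],[0,0,0],0],
  [[0.6,-4.6,0.0],[0,0,0],0],
  [[0.6,-4.6,0.0],[0,0,0],0],
])

```text
clock: 8.57
position: [0.4774, -0.0572, 0.0913]
ee_rot: [1.905, 2.17, 0.383]
force: [0.5, 0.9, 1.8]
width: 0.004
gripper_force: 0.8
```

Call:
jog_arm([
  [[0,0,-0.05],[0,0,0],0],
  [[0,0,-0.05],[0,0,0],0],
])

```text
clock: 8.82
position: [0.4776, -0.0576, 0.0909]
ee_rot: [1.905, 2.169, 0.383]
force: [-0.3, 1.4, 2.7]
width: 0.006
gripper_force: 1.4
```

Call:
jog_arm([
  [[0,0,-0.05],[0,0,0],0],
  [[0,0,-0.05],[0,0,0],0],
])

```text
clock: 9.07
position: [0.4776, -0.0578, 0.0903]
ee_rot: [1.906, 2.169, 0.383]
force: [-0.3, 1.9, 2.9]
width: 0.008
gripper_force: 1.6
```

Call:
jog_arm([
  [[0,0,-0.05],[0,0,0],0],
  [[0,0,-0.05],[0,0,0],0],
])

```text
clock: 9.32
position: [0.4776, -0.0578, 0.0898]
ee_rot: [1.906, 2.169, 0.383]
force: [-0.3, 1.9, 2.3]
width: 0.002
gripper_force: 1.7
```

It gives: 1.5 mm down at about 2.5 N. Pushing it on in.

Call:
jog_arm([
  [[0,0,-0.05],[0,0,0],0],
  [[0,0,-0.1],[0,0,0],0],
  [[0,0,-0.15],[0,0,0],0],
  [[0,0,-0.2],[0,0,0],0],
  [[0,0,-0.25],[0,0,0],0],
  [[0,0,-0.3],[0,0,0],0],
  [[0,0,-0.3],[0,0,0],0],
])

```text
clock: 10.2
position: [0.4775, -0.0581, 0.0867]
ee_rot: [1.906, 2.168, 0.382]
force: [-0.1, 1.3, 3.1]
width: 0.004
gripper_force: 1.7
```

Call:
jog_arm([
  [[0,0,-0.05],[0,0,0],0],
  [[0,0,-0.05],[0,0,0],0],
])

```text
clock: 10.45
position: [0.4774, -0.058, 0.0862]
ee_rot: [1.906, 2.169, 0.382]
force: [-0.8, 1.0, 3.9]
width: 0.006
gripper_force: 1.8
```

Call:
jog_arm([
  [[0,0,-0.05],[0,0,0],0],
  [[0,0,-0.05],[0,0,0],0],
])

```text
clock: 10.7
position: [0.4774, -0.058, 0.0857]
ee_rot: [1.906, 2.169, 0.382]
force: [0.1, -0.9, 3.7]
width: 0.005
gripper_force: 1.9
```

Call:
jog_arm([
  [[0,0,-0.05],[0,0,0],0],
  [[0,0,-0.05],[0,0,0],0],
])

```text
clock: 10.95
position: [0.4775, -0.058, 0.0853]
ee_rot: [1.906, 2.169, 0.382]
force: [-0.1, -2.3, 5.9]
width: 0.005
gripper_force: 2.5
```

Call:
jog_arm([
  [[0,0,-0.03],[0,0,0],0],
  [[0,0,-0.03],[0,0,0],0],
  [[0,0,-0.03],[0,0,0],0],
  [[0,0,-0.03],[0,0,0],0],
])

```text
clock: 11.45
position: [0.4775, -0.058, 0.0851]
ee_rot: [1.906, 2.169, 0.383]
force: [-2.3, -1.1, 7.9]
width: 0.004
gripper_force: 4.1
```

```bash
python3 - <<'E'
from h import *
o=arm.observe(); print(o['clock'],o['position'],o['force'])
d=shot('scene','s2')
cv2.imwrite('pics/c3.png',cv2.resize(d['img'][:,:,::-1][100:310,170:450],(800,600)))
E
```

```text
11.45 [ 0.47751946 -0.05795825  0.08514395] [-2.30605152 -1.12189001  7.93185457]
```

View pics/c3.png

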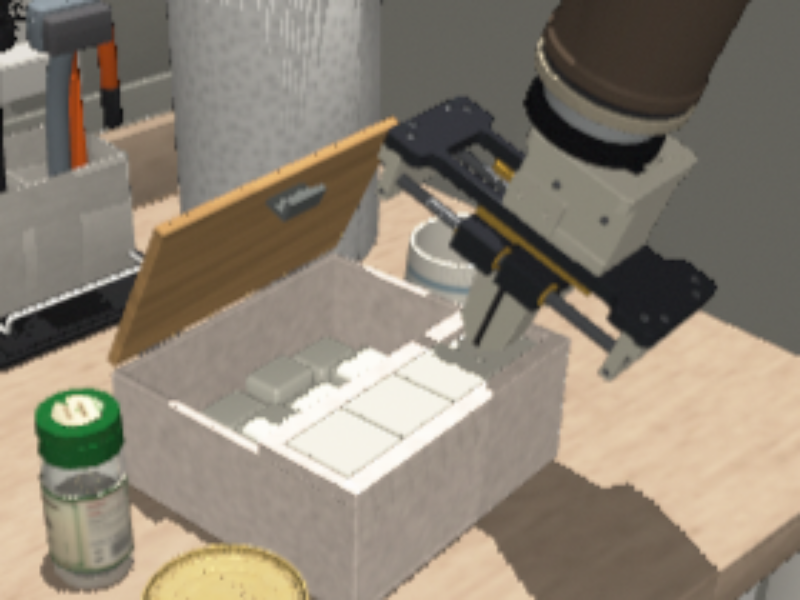

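The lid stands fully open: its free edge runs from (160,235) to (395,125) and clears the gripper. Withdrawing upwards, then back towards the robot.

Call:
jog_arm([
  [[0,0,0.3],[0,0,0],0],
  [[0,0,0.8],[0,0,0],0],
  [[-1,0,2],[0,0,0],0],
  [[-3,0,4],[0,0,0],0],
  [[-5,0,7],[0,0,0],0],
  [[-7,0,10],[0,0,0],0],
  [[-8,0,12],[0,0,0],0],
  [[-8,0,12],[0,0,0],0],
])

```text
clock: 12.5
position: [0.3973, -0.0577, 0.2061]
ee_rot: [1.904, 2.168, 0.385]
force: [0.8, -0.1, -0.5]
width: 0.006
gripper_force: 0.0
```

Call:
jog_arm([
  [[0,0,0],[0,0,0],0],
  [[0,0,0],[0,0,0],0],
  [[0,0,0],[0,0,0],0],
  [[0,0,0],[0,0,0],0],
  [[0,0,0],[0,0,0],0],
  [[0,0,0],[0,0,0],0],
  [[0,0,0],[0,0,0],0],
  [[0,0,0],[0,0,0],0],
])

```text
clock: 13.5
position: [0.3974, -0.0578, 0.205]
ee_rot: [1.906, 2.169, 0.382]
force: [0.5, -0.5, 1.1]
width: 0.005
gripper_force: 0.0
```

```bash
python3 - <<'E'
from h import *
o=arm.observe(); print(o['clock'],o['position'],o['force'],o['dq'].round(3))
d=shot('scene','s3')
cv2.imwrite('pics/c4.png',d['img'][:,:,::-1])
E
```

```text
13.5 [ 0.39741459 -0.05781574  0.20497198] [ 0.47661229 -0.54774069  1.14422681] [-0.001 -0.     0.001  0.001  0.    -0.002 -0.001]
```

View pics/c4.png

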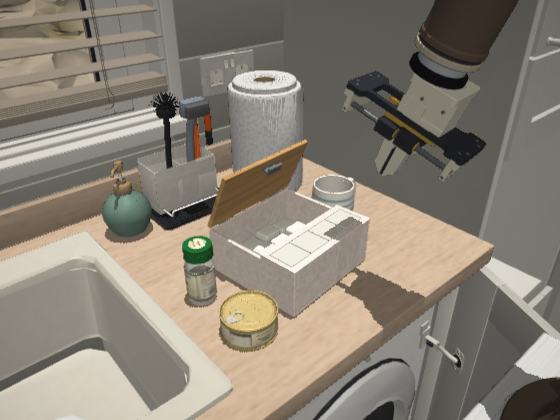

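The lid stays open with its edge at (305,145). The hand is clear at (410,130), and the mug, tin and jar are where they were.

```bash
python3 -c "
from cell import arm
print(arm.sign_off())"
```

```text
the job is handed in; nothing more can be done
None
```

The catch was the −69 mm tile: I pushed it fully in, the lid sprang open and stayed open, and the job was handed in with the hand clear and the mug, tin and jar untouched (about 13.5 s used, highest force reading 7.9 N).

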